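# Drop the eccentric lock and run the gauge slide home

### The job

On the little gauge fixture, first push the red knob round so that the cam lever lies over the green line, which puts the cam at its low point; only then push the blue slide forward, towards the cam, until it is fully home against its stop. Push with the fingers only: leave the collar sitting on the slide's spigot, leave the other things on the bench where they are, and finish with the hand clear.

Things in the scene. Friction and masses are not known exactly. Their poses are not given: they have to be found in the camera images.
- fixture: Dark steel base plate, 260 (x) x 170 (y) x 12 mm, fixed. Origin: centre of its underside; x = the slide's forward direction (slide to cam), y left of it, z up. Slide between two rails (tops 28 mm high); brass cam axis at x 50, y 0 mm; dial gauge (40 mm wide, top 54 mm high) at x 2, y -64 mm. A green line on it, at -60 deg (clockwise) from x about the cam axis, marks the lever's low place.
- cam_axis (a point): Point on the vertical axis of the cam, 36 mm above the bench (fixed; x = +50, y = 0 in the fixture's frame). The cam is a brass eccentric disc 44 mm across, centre 10.5 mm off the axis, so it stands 32.5 mm from the axis at the high point and 11.5 mm at the low point.
- cam_knob (a point): Centre of the top of the red upright knob on the end of the cam lever, 80 mm above the bench, 75 mm from the cam axis. The knob is a round post 18 mm in diameter, free from 39 mm (top of the flat 13 mm wide steel lever) to 80 mm above the bench. The lever turns level, is stiff (about 4 N at the knob) and stays where it is left.
- low_mark (a point): Point on the green painted line, 75 mm from the cam axis and 13 mm above the bench: the knob stands straight above it when the cam is at its low point.
- cam (a joint): Turn of cam and lever in rad: 0 with the low point facing the slide (lever over the green line), growing anticlockwise seen from above. Starts between 1.4 and 2.8, so turn it clockwise; it can go past 0, to -0.6. Away from 0 the cam stops the slide before it gets home.
- push_plate (a point): Centre of the rear face of the slide's upright blue push plate, 60 mm above the bench. The plate is 60 mm wide (fixture y), 10 mm thick and its free part stands from 28 to 78 mm above the bench; pushing this face along the fixture's +x moves the slide forward. The slide's steel nose is 75 mm ahead of this face.
- slide (a joint): Travel of the slide forward in m, along the fixture's +x: starts between 0 and 0.010 and is fully home, at a hard stop, at 0.032. It needs about 2 N to move, and stays where it is left. Its nose is 45 mm from the cam axis at 0 and 13 mm when home.
- collar (a joint): Height in m by which the loose aluminium collar has been lifted off the slide; 0 when it is seated, as at the start. The collar, 36 mm outside and 28 mm high, is slipped over the 16 mm spigot on the slide, 45 mm ahead of the push plate's rear face, its top 56 mm above the bench. It rides along with the slide.
- flange: Loose turned aluminium flange, 68 mm across, 36 mm high, standing on the bench near the fixture; origin at the centre of its underside. To be left alone.
- meter: Blue multimeter lying on the bench beyond the cam end of the fixture, 78 x 150 x 39 mm; origin at the centre of its underside. To be left alone.
- bottle: White bottle with a red cap, 60 mm across, 150 mm high, standing on the bench; origin at the centre of its underside. To be left alone.
- sleeve: Turned aluminium spindle sleeve, 60 mm across at its foot, 70 mm high, standing on the bench; origin at the centre of its underside. To be left alone.

How it is judged:
On the way, in this order (a step that is already met when the one before it is completed fails the run):
1. the cam is at its low point (lever over the green line) while the slide is still back (value of joint cam between -0.3 and 0.3 rad and value of joint slide below 0.016 m), for 0.2 s.
2. the slide is fully home (value of joint slide above 0.0305 m), for 0.2 s.
At the end, for the whole second after the job is handed in: The slide is within 1.5 mm of its forward stop, the cam within 0.3 rad of its low point, the collar seated on the slide's spigot (lifted less than 3 mm), and the flange, meter, bottle and sleeve within 25 mm of where they began (value of joint slide above 0.0305 m and value of joint cam between -0.3 and 0.3 rad and distance of each of flange, meter, bottle, sleeve from where it was at the start of the episode below 0.025 m and value of joint collar below 0.003 m); the robot touches nothing.
It fails at once if the slide is pushed forward while the cam is not at its low point (value of joint slide above 0.016 m and (value of joint cam above 0.4 rad or value of joint cam below -0.4 rad)).
It fails at once if the collar is lifted from the slide (value of joint collar above 0.008 m).
It fails at once if a bystander is lifted, knocked over or pushed away (distance of any of flange, meter, bottle, sleeve from where it was at the start of the episode above 0.025 m or angle between any of bottle, sleeve, flange's own z axis and vertical above 0.4 rad).
It also fails if it takes over 51 s, if anything falls off the work surface, if the arm or the gripper's body presses on something with over 40 N, if the wrist force passes 120 N, or if a joint passes its speed limit or range.

### The arm

A 6-joint arm with a two-finger parallel gripper is mounted at the origin on the work surface. World frame = base frame: x ahead of the robot, y to its left, z up, the work surface at z = 0. Lengths are in m, angles in rad, forces in N, time in s.
With the tool pointing down it reaches from about 0.375 to 0.975 m from the base axis. Payload 3.8 kg.
Tool frame: the origin (TCP) lies at the very end of the fingers, on their centre line; the grasp point (between the pads) lies 19 mm behind it; z points along the fingers, y is the line along which they close (so a half turn about z gives the same grasp; the last joint's range is limited). The gripper opens to 85 mm and grips with 20 to 120 N. Pads are 22 mm wide; open, the fingers measure 114 mm over their backs; the gripper's body (76 mm by 85 mm) begins 54 mm behind the grasp point. The pads swing forward as they close: fully open they stand 13 mm farther back than shut.
Start: joints at [-1.34, 0.264, 1.604, -0, 1.274, -0.037], TCP at [0.179, -0.651, 0.231] pointing down, gripper open.
Joint ranges: [-2.63, 2.63], [-0.94, 2.18], [0.31, 2.57], [-1.31, 4.45], [0, 2.66], [-2.55, 2.55]. Speed limits (rad/s): [2.57, 2.57, 3.14, 3.14, 3.14, 3.14].

### API

Orientations are given as a rotation vector (axis times angle).
In Python, from workcell import monitor, viewer, workorder gives the robot as it stands.
- The arm moves only by the tool jog_arm, never from a script. Its argument "commands" is a list of rows, each an object with "travel": the shift along the tool's x, y, z in mm, a list of three; "rot": the turn, a rotation vector about the tool's x, y, z in degrees, a list of three; "claw": the closure in counts, from 0 (fully open) to 255 (shut). A call has exactly 5 rows; each row shifts and turns the commanded pose from where the row before left it, along the tool's axes as they then stand; what a row does not reach is not made up. A row lasts 1/10 s, in which the tool goes at most 50 mm and 8.59 degrees, less where a joint would pass 70% of its speed; a pose out of reach is approached as far as the arm can. A call is refused whole if a number of a shift passes 50 or a number of a turn 8.59, either way. A call with a gripper value outside its range is refused whole. The fingers move at their own pace and stop on an object; "force" is the grip in N (left out, the last holds). Time passes only in rows, so rows that do not move let the fingers close, or fill a call up. It gives the time, the measured TCP pose, the force, the opening and the grip force at its end, in the units of the state.
- monitor.read_state(): the state, without advancing time (a new reading comes with each control period).
- viewer.read_camera(name): name is "scene" or "top" or "wrist"; returns a dict with "color" (420x560x3 uint8, blue, green, red), "camera_matrix" (3x3 intrinsics, pixels), "R" (3x3) and "t" (3): a world point X has camera coordinates R X + t. Camera axes: x right, y down, z forward; pixel columns grow to the right and rows downward; lengths in m; the calibration is good to about 2 mm. A picture is of the moment at which its call begins. There is no depth.
- workorder.finish_job(): hands the job in; it is judged then, once.
The state is a dict: "time": time; "q": joint angles; "joint_vel": joint speeds; "joint_torque": joint torques, N m; "tool_pos": TCP position; "tcp_rot": TCP orientation; "wrist_force": force on the tool from outside, world axes, zero at the start; "torque": the same for the moment, N m; "width": opening from 0.0 (shut) to 1.0 (fully open); "grip_force": force on a finger pad.
Only numpy, scipy, OpenCV 4.12 (cv2) and the standard library are available. Lean on these libraries where they do the work, as an engineer would, in place of code of your own. Each camera call takes 0.05 s, during which the arm holds its last target. There are 200 camera calls.

## Working session

There is one attempt and no reset: what is moved stays moved. The work goes in short steps, Python scripts to look and compute and a tool call to move; the robot and the scene stay as the last step left them, time stands still between calls to the robot, and variables do not carry over. Pictures are saved under pics/ and viewed, at most 10 in all, crops included, and the job is handed in when it is done.

Besides the shell and the picture viewer there is one more tool, called after "Emit:" by a JSON object that holds its "api" and its "payload", one argument or row to a line. jog_arm: Moves the arm, as the interface text tells. Its arguments: {"type":"object","properties":{"commands":{"type":"array","items":{"type":"object","properties":{"travel":{"type":"array","items":{"type":"number"}},"rot":{"type":"array","items":{"type":"number"}},"claw":{"type":"number"}}}},"force":{"type":"number"}},"required":["commands"]}

```bash
mkdir -p pics
cat > h.py <<'E'
import numpy as np, cv2, pickle
from workcell import monitor, viewer, workorder
def snap(n,f):
    c=viewer.read_camera(n); cv2.imwrite(f'pics/{f}.png',c['color']); pickle.dump(c,open(f'pics/{f}.pkl','wb')); return c
def load(f): return pickle.load(open(f'pics/{f}.pkl','rb'))
def pix(c,u,v,z):
    K,R,t=map(np.array,(c['camera_matrix'],c['R'],c['t'])); d=R.T@np.linalg.solve(K,[u,v,1]); o=-R.T@t
    return o+d*(z-o[2])/d[2]
def proj(c,X):
    p=np.array(c['camera_matrix'])@(np.array(c['R'])@np.array(X)+c['t']); return p[:2]/p[2]
E
python3 - <<'E'
from h import *
for n in('top','scene'):
    c=snap(n,n+'1'); print(n, -np.array(c['R']).T@c['t'])
a=cv2.imread('pics/top1.png'); cv2.imwrite('pics/top1b.png',cv2.resize(a,(800,600)))
print(monitor.read_state())
E
```

```text
top [0.39002462 0.05875587 1.03799745]
scene [1.03858264 0.30210097 0.75795372]
{'time': 0.1, 'q': array([-1.33993086e+00,  2.64667566e-01,  1.60525389e+00,  1.31636329e-05,
        1.27369083e+00, -3.68925342e-02]), 'joint_vel': array([-0.00043142, -0.00270482, -0.00239627,  0.00100688,  0.00163916,
       -0.00110864]), 'joint_torque': array([-9.34658175e-06, -5.16708255e+01, -3.68590450e+01, -1.45457493e-04,
        6.31988427e-03, -1.52921712e-05]), 'tool_pos': array([ 0.17844006, -0.65029877,  0.23008454]), 'tcp_rot': array([-3.11148781e+00, -4.19063492e-01,  2.87344918e-04]), 'wrist_force': array([-0.6018517 ,  0.64350525,  0.09869779]), 'torque': array([-0.01913021,  0.00543075,  0.0121058 ]), 'grip_force': 0.0, 'width': 0.9944052190162868}
```

View pics/top1b.png

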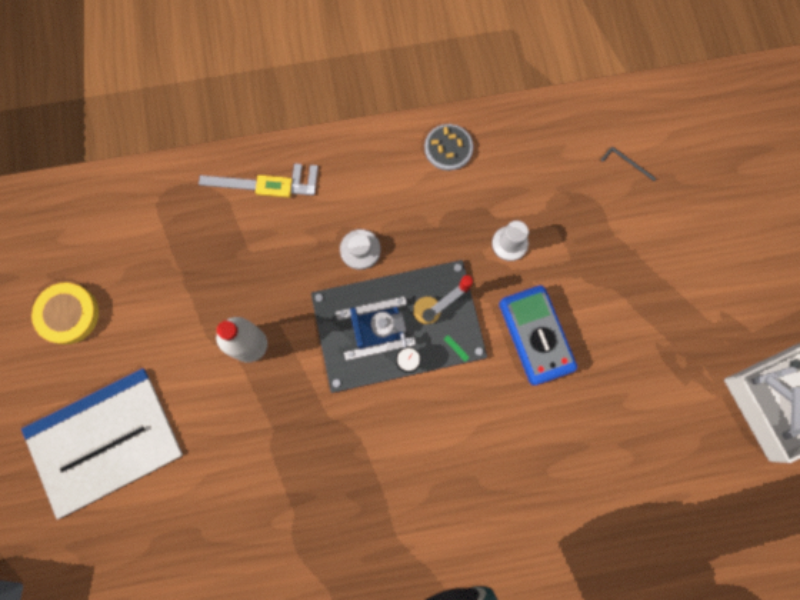

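View pics/scene1.png

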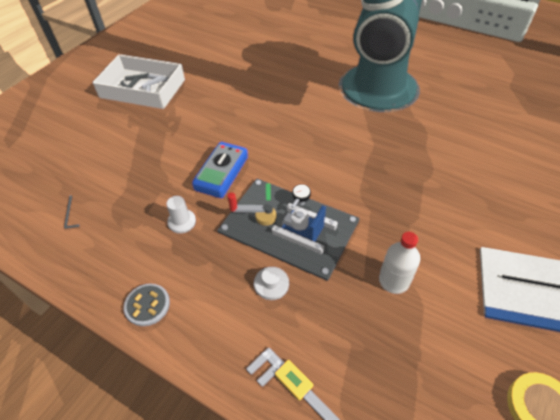

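The top view (800×600) shows the fixture plate with corners near (313,292), (467,262), (485,354) and (333,390). The knob is at (466,283), the cam at (427,310), the green line at (457,348) and the push plate at about (357,328). I'll enlarge that area.

Run:
```python
from h import *
a=cv2.imread('pics/top1.png')[175:280,210:350]; cv2.imwrite('pics/crop1.png',cv2.resize(a,(800,600),interpolation=cv2.INTER_CUBIC))
```

```text
(no output)
```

View pics/crop1.png

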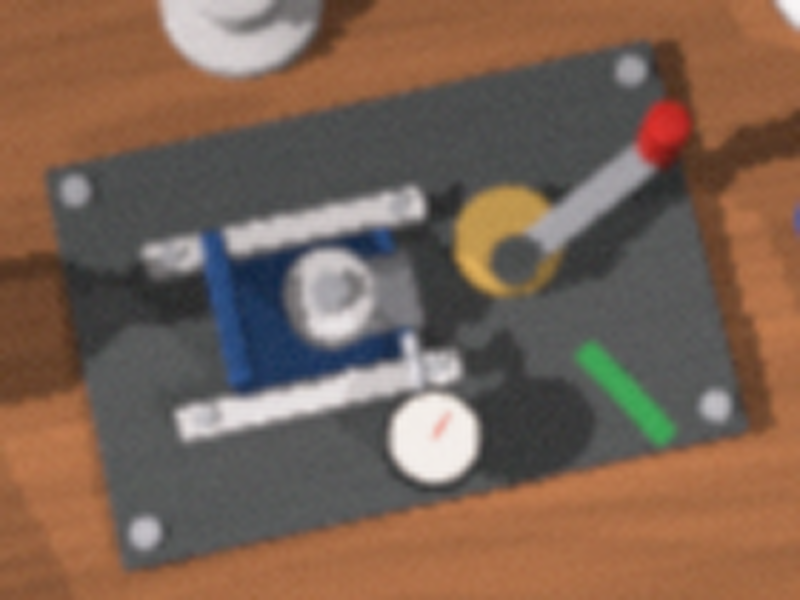

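The crop (×5.714, origin 210,175) shows plate corners (48,172), (652,42), (748,430) and (125,570). The knob top is at about (668,122). The push plate's top rear edge runs from (205,235) to (235,388), the cam pivot is at (517,258), and the green line runs from (587,350) to (665,436).

```bash
cat >> h.py <<'E'
def fit(c):
    cr=np.array([(48,172),(652,42),(748,430),(125,570)])
    W=np.array([pix(c,210+u/5.714-.4,175+v/5.714-.4,.012)[:2] for u,v in cr])
    F=np.array([(-.13,.085),(.13,.085),(.13,-.085),(-.13,-.085)])
    H=(W-W.mean(0)).T@F; th=np.arctan2(H[1,0]-H[0,1],H[0,0]+H[1,1]); R=np.array([[np.cos(th),-np.sin(th)],[np.sin(th),np.cos(th)]])
    return W.mean(0),th,R,W-W.mean(0)-F@R.T
E
python3 - <<'E'
from h import *
c=load('top1'); o,th,R,res=fit(c); print(o,np.degrees(th)); print(res.round(4))
P=lambda u,v,z: pix(c,210+u/5.714-.4,175+v/5.714-.4,z)
for n,u,v,z in [('knob',668,122,.08),('axis',517,258,.04),('g1',587,350,.0125),('g2',665,436,.0125),('pl1',205,235,.078),('pl2',235,388,.078),('dial',434,438,.054)]:
    w=P(u,v,z)[:2]; print(n,w.round(4),(R.T@(w-o)).round(4))
k=R.T@(P(668,122,.08)[:2]-o)-[.05,0]; print('lever deg',np.degrees(np.arctan2(k[1],k[0])),np.linalg.norm(k))
for n,u,v,z in [('flange',359,249,.03),('sleeve',511,243,.0),('bottle',226,330,.15),('meter',538,335,.039)]:
    w=pix(c,u*.7,v*.7,z)[:2];print(n,w.round(3),(R.T@(w-o)).round(3))
def X(f,z): return list(o+R@f)+[z]
print('low', X([.05+.075*.5,-.075*.866],0)[:2])
from scipy.spatial.transform import Rotation as Ro
print(Ro.from_rotvec(monitor.read_state()['tcp_rot']).as_matrix().round(3))
E
```

```text
[0.56498942 0.02208666] -87.62471781267297
[[-0.0014 -0.0017]
 [-0.0013  0.0008]
 [ 0.0018  0.0015]
 [ 0.001  -0.0006]]
knob [ 0.6038 -0.0925] [0.1161 0.034 ]
axis [ 0.5684 -0.0283] [0.0505 0.0013]
g1 [ 0.5308 -0.0517] [ 0.0723 -0.0373]
g2 [ 0.4907 -0.0761] [ 0.095  -0.0783]
pl1 [0.5916 0.0918] [-0.0685  0.0294]
pl2 [0.5309 0.0901] [-0.0694 -0.0313]
dial [0.5015 0.0179] [ 0.0015 -0.0636]
lever deg 27.23716222989159 0.07436869402382747
flange [0.698 0.064] [-0.036  0.134]
sleeve [ 0.672 -0.193] [0.219 0.098]
bottle [0.576 0.268] [-0.246  0.021]
meter [ 0.505 -0.193] [ 0.213 -0.069]
low [np.float64(0.5037216286296277), np.float64(-0.0680299929149657)]
[[ 0.964  0.265 -0.   ]
 [ 0.265 -0.964  0.002]
 [ 0.    -0.002 -1.   ]]
```

Emit:
{"api": "jog_arm", "payload": {
  "commands": [
    {"travel":[0,0,0],"rot":[0,0,-7],"claw":255},
    {"travel":[0,0,0],"rot":[0,0,-7],"claw":255},
    {"travel":[40,-16,0],"rot":[0,0,0],"claw":255},
    {"travel":[40,-16,0],"rot":[0,0,0],"claw":255},
    {"travel":[40,-16,0],"rot":[0,0,0],"claw":255}
  ],
  "force": 40
}}

```text
time: 0.6
tool_pos: [0.26, -0.549, 0.2304]
tcp_rot: [-3.038, -0.793, -0.0]
wrist_force: [0.1, -0.6, 0.5]
width: 0.145
grip_force: 0.0
```

Emit:
{"api": "jog_arm", "payload": {
  "commands": [
    {"travel":[40,-16,0],"rot":[0,0,0],"claw":255},
    {"travel":[40,-16,0],"rot":[0,0,0],"claw":255},
    {"travel":[40,-16,0],"rot":[0,0,0],"claw":255},
    {"travel":[40,-16,0],"rot":[0,0,0],"claw":255},
    {"travel":[40,-16,0],"rot":[0,0,0],"claw":255}
  ]
}}

```text
time: 1.1
tool_pos: [0.3954, -0.3808, 0.2308]
tcp_rot: [-3.039, -0.795, 0.0]
wrist_force: [0.8, 0.5, -0.2]
width: -0.004
grip_force: 0.0
```

Emit:
{"api": "jog_arm", "payload": {
  "commands": [
    {"travel":[40,-16,0],"rot":[0,0,0],"claw":255},
    {"travel":[40,-16,0],"rot":[0,0,0],"claw":255},
    {"travel":[40,-16,0],"rot":[0,0,0],"claw":255},
    {"travel":[40,-16,0],"rot":[0,0,0],"claw":255},
    {"travel":[40,-16,0],"rot":[0,0,0],"claw":255}
  ]
}}

```text
time: 1.6
tool_pos: [0.5305, -0.2131, 0.2309]
tcp_rot: [-3.039, -0.796, 0.001]
wrist_force: [0.7, -0.4, -0.3]
width: -0.001
grip_force: 0.0
```

```bash
cat >> h.py <<'E'
from scipy.spatial.transform import Rotation as Ro
def where(goal_f=None,gz=None,ang=None):
    s=monitor.read_state(); o,th,R,_=fit(load('top1')); p=np.array(s['tool_pos']); M=Ro.from_rotvec(s['tcp_rot']).as_matrix()
    f=R.T@(p[:2]-o); a=np.degrees(np.arctan2(M[1,0],M[0,0])-th)
    print('t',s['time'],'fix mm',(f*1e3).round(1),'z',(p[2]*1e3).round(1),'toolx ang',a.round(1),'tz',M[:,2].round(3),'F',np.array(s['wrist_force']).round(1),'q6',s['q'][5].round(2),'w',s['width'])
    if goal_f is not None:
        g=np.append(o+R@(np.array(goal_f)/1e3),gz/1e3); print('tool move mm',(M.T@(g-p)*1e3).round(1),'' if ang is None else ('rz',(a-ang).round(1)))
E
python3 -c "from h import *; where([100,65],110,117)"
```

```text
t 1.6 fix mm [233.6 -44.2] z 230.9 toolx ang 117.0 tz [-0.  0. -1.] F [ 0.7 -0.4 -0.3] q6 0.63 w -0.000505648601632772
tool move mm [157.9 -69.5 120.9] ('rz', np.float64(-0.0))
```

Emit:
{"api": "jog_arm", "payload": {
  "commands": [
    {"travel":[40,-17,0],"rot":[0,0,0],"claw":255},
    {"travel":[40,-17,0],"rot":[0,0,0],"claw":255},
    {"travel":[40,-18,30],"rot":[0,0,0],"claw":255},
    {"travel":[38,-18,40],"rot":[0,0,0],"claw":255},
    {"travel":[0,0,45],"rot":[0,0,0],"claw":255}
  ]
}}

```text
time: 2.1
tool_pos: [0.6326, -0.0795, 0.1245]
tcp_rot: [3.037, 0.801, 0.01]
wrist_force: [-0.4, -1.3, -0.5]
width: 0.001
grip_force: 0.0
```

Run:
```python
from h import *
snap('scene','scene2'); where([100,65],48,117)
a=cv2.imread('pics/scene2.png')[130:290,180:390]; cv2.imwrite('pics/s2c.png',cv2.resize(a,(787,600),interpolation=cv2.INTER_CUBIC))
```

```text
t 2.15 fix mm [104.5  55.2] z 113.7 toolx ang 117.2 tz [-0.011  0.002 -1.   ] F [-3.5 -1.  -5.4] q6 0.89 w 0.0019653024718996274
tool move mm [11.3  0.9 65.6] ('rz', np.float64(0.2))
```

View pics/s2c.png

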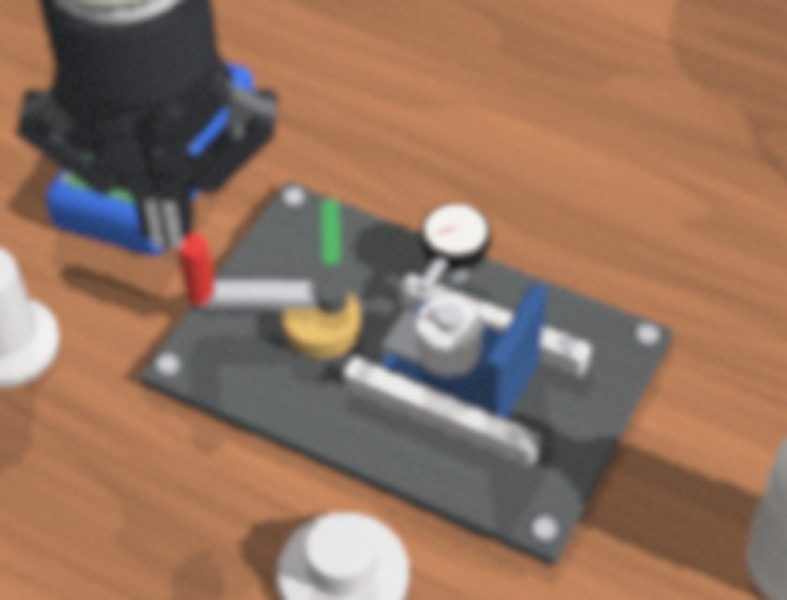

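The fingertips show at crop (165,240), just beside and above the red knob (197,245). I'll check that against the projection of the measured TCP and see whether the arm has settled.

Run:
```python
from h import *
c=load('scene2'); o,th,R,_=fit(load('top1'))
for X in ([.6326,-.0795,.1245],[.6339,-.0796,.1137],[.6038,-.0925,.08],list(o+R@[.05,0])+[.04]): print((proj(c,X)-[180,130])*3.75)
where([100,65],48,117)
```

```text
[170.97452179 236.60948571]
[171.9577494  251.56715291]
[191.73221294 245.5722096 ]
[329.46984131 290.20191745]
t 2.15 fix mm [104.5  55.2] z 113.7 toolx ang 117.2 tz [-0.011  0.002 -1.   ] F [-3.5 -1.  -5.4] q6 0.89 w 0.0019653024718996274
tool move mm [11.3  0.9 65.6] ('rz', np.float64(0.2))
```

Emit:
{"api": "jog_arm", "payload": {
  "commands": [
    {"travel":[11,0,0],"rot":[0,0,0],"claw":255},
    {"travel":[0,0,0],"rot":[0,0,0],"claw":255},
    {"travel":[0,0,30],"rot":[0,0,0],"claw":255},
    {"travel":[0,0,28],"rot":[0,0,0],"claw":255},
    {"travel":[0,0,0],"rot":[0,0,0],"claw":255}
  ]
}}

```text
time: 2.65
tool_pos: [0.6367, -0.0785, 0.0648]
tcp_rot: [-3.039, -0.794, 0.004]
wrist_force: [-0.0, -0.1, -0.4]
width: -0.001
grip_force: 0.0
```

```bash
python3 -c "from h import *; where([100,65],48,117)"
```

```text
t 2.65 fix mm [103.4  67.5] z 64.8 toolx ang 116.9 tz [-0.003  0.    -1.   ] F [-0.  -0.1 -0.4] q6 0.9 w -0.001484785019405003
tool move mm [-0.7 -4.2 16.8] ('rz', np.float64(-0.1))
```

Emit:
{"api": "jog_arm", "payload": {
  "commands": [
    {"travel":[0,-4,15],"rot":[0,0,0],"claw":255},
    {"travel":[0,0,0],"rot":[0,0,0],"claw":255},
    {"travel":[-8,0,0],"rot":[0,0,0],"claw":255},
    {"travel":[-6,0,0],"rot":[0,0,0],"claw":255},
    {"travel":[0,0,0],"rot":[0,0,0],"claw":255}
  ]
}}

```text
time: 3.15
tool_pos: [0.6235, -0.0818, 0.0515]
tcp_rot: [3.039, 0.795, 0.001]
wrist_force: [-0.0, -0.3, 0.6]
width: 0.003
grip_force: 0.0
```

```bash
python3 -c "from h import *; where([107,52],48,117)"
```

```text
t 3.15 fix mm [106.2  54.1] z 51.5 toolx ang 116.9 tz [ 0.001 -0.    -1.   ] F [-0.  -0.3  0.6] q6 0.89 w 0.0027775955867885434
tool move mm [-2.3 -0.3  3.5] ('rz', np.float64(-0.1))
```

Emit:
{"api": "jog_arm", "payload": {
  "commands": [
    {"travel":[-9.9,2.3,0],"rot":[0,0,7.5],"claw":255},
    {"travel":[-9.9,2.3,0],"rot":[0,0,7.5],"claw":255},
    {"travel":[-9.9,2.3,0],"rot":[0,0,7.5],"claw":255},
    {"travel":[-9.9,2.3,0],"rot":[0,0,7.5],"claw":255},
    {"travel":[0,0,0],"rot":[0,0,0],"claw":255}
  ]
}}

```text
time: 3.65
tool_pos: [0.5899, -0.1024, 0.0516]
tcp_rot: [3.141, -0.02, 0.003]
wrist_force: [-0.0, -0.1, 0.2]
width: -0.003
grip_force: 0.3
```

Run:
```python
from h import *
where([50+78*np.cos(np.radians(13.9)),78*np.sin(np.radians(13.9))],51,87)
c=snap('top','top2'); a=c['color'][175:280,210:350]; cv2.imwrite('pics/t2c.png',cv2.resize(a,(800,600),interpolation=cv2.INTER_CUBIC))
```

```text
t 3.65 fix mm [125.5  19.7] z 51.6 toolx ang 86.9 tz [ 0.002 -0.    -1.   ] F [-0.  -0.1  0.2] q6 1.37 w -0.00270757508200327
tool move mm [-0.9  0.3  0.6] ('rz', np.float64(-0.1))
```

View pics/t2c.png

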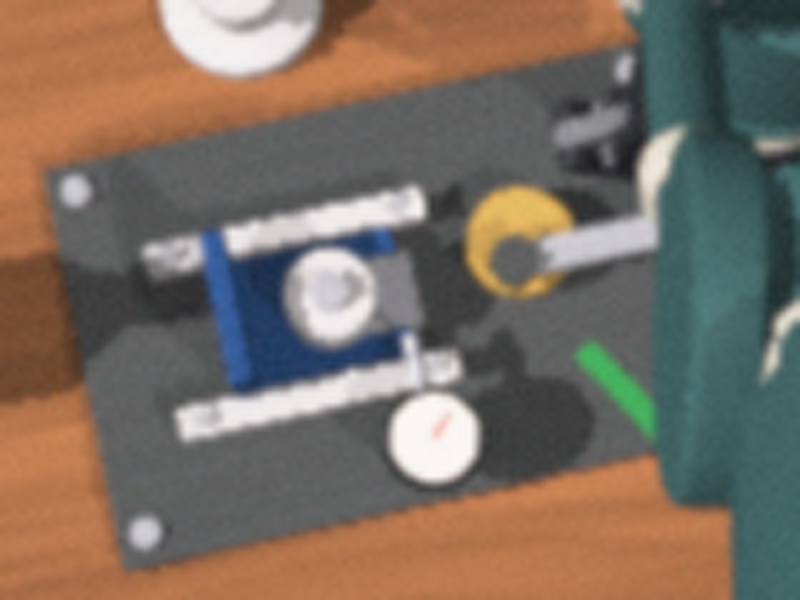

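The lever has turned to about 0° in the fixture frame: pivot at (517,258), lever leading to (650,228). The hand is about 14° behind it, as planned, so 60° remain.

Emit:
{"api": "jog_arm", "payload": {
  "commands": [
    {"travel":[-9.9,2.3,0],"rot":[0,0,7.5],"claw":255},
    {"travel":[-9.9,2.3,0],"rot":[0,0,7.5],"claw":255},
    {"travel":[-9.9,2.3,0],"rot":[0,0,7.5],"claw":255},
    {"travel":[-9.9,2.3,0],"rot":[0,0,7.5],"claw":255},
    {"travel":[0,0,0],"rot":[0,0,0],"claw":255}
  ]
}}

```text
time: 4.2
tool_pos: [0.5495, -0.1033, 0.0513]
tcp_rot: [3.03, -0.827, 0.002]
wrist_force: [0.1, -0.9, 0.2]
width: 0.001
grip_force: 0.5
```

Emit:
{"api": "jog_arm", "payload": {
  "commands": [
    {"travel":[-9.9,2.3,0],"rot":[0,0,7.5],"claw":255},
    {"travel":[-9.9,2.3,0],"rot":[0,0,7.5],"claw":255},
    {"travel":[-9.9,2.3,0],"rot":[0,0,7.5],"claw":255},
    {"travel":[-9.9,2.3,0],"rot":[0,0,7.5],"claw":255},
    {"travel":[0,0,0],"rot":[0,0,0],"claw":255}
  ]
}}

```text
time: 4.7
tool_pos: [0.5139, -0.0834, 0.051]
tcp_rot: [2.715, -1.581, 0.0]
wrist_force: [-0.4, -1.3, 0.3]
width: 0.001
grip_force: 0.3
```

Run:
```python
from h import *
where([50+78*np.cos(np.radians(-45)),78*np.sin(np.radians(-45))],51,28)
```

```text
t 4.7 fix mm [103.3 -55.4] z 51.0 toolx ang 27.2 tz [-0. -0. -1.] F [-0.4 -1.3  0.3] q6 2.42 w 0.0010992374772869637
tool move mm [1.8 0.7 0. ] ('rz', np.float64(-0.8))
```

Emit:
{"api": "jog_arm", "payload": {
  "commands": [
    {"travel":[15,0,0],"rot":[0,0,0],"claw":255},
    {"travel":[10,0,0],"rot":[0,0,0],"claw":255},
    {"travel":[0,0,-40],"rot":[0,0,0],"claw":255},
    {"travel":[0,0,-40],"rot":[0,0,-4],"claw":255},
    {"travel":[0,0,-10],"rot":[0,0,-8],"claw":255}
  ]
}}

```text
time: 5.2
tool_pos: [0.5304, -0.1069, 0.1455]
tcp_rot: [-2.865, 1.285, -0.012]
wrist_force: [0.0, 0.2, 0.6]
width: 0.001
grip_force: 0.0
```

Emit:
{"api": "jog_arm", "payload": {
  "commands": [
    {"travel":[0,0,0],"rot":[0,0,-8.5],"claw":255},
    {"travel":[0,0,0],"rot":[0,0,-8.5],"claw":255},
    {"travel":[0,0,0],"rot":[0,0,-8.5],"claw":255},
    {"travel":[0,0,0],"rot":[0,0,-8.5],"claw":255},
    {"travel":[0,0,0],"rot":[0,0,-8.5],"claw":255}
  ]
}}

```text
time: 5.7
tool_pos: [0.527, -0.106, 0.1404]
tcp_rot: [-3.137, 0.156, 0.0]
wrist_force: [0.0, 0.1, -0.1]
width: -0.004
grip_force: 0.0
```

Run:
```python
from h import *
where([-100,0],140,90)
```

```text
t 5.7 fix mm [126.4 -43.2] z 140.4 toolx ang 81.9 tz [-0.  0. -1.] F [ 0.   0.1 -0.1] q6 1.42 w -0.003607680713613653
tool move mm [  11.1 -230.2    0.5] ('rz', np.float64(-8.1))
```

Emit:
{"api": "jog_arm", "payload": {
  "commands": [
    {"travel":[0,0,0],"rot":[0,0,-8],"claw":255},
    {"travel":[9,-46,0],"rot":[0,0,0],"claw":255},
    {"travel":[9,-46,0],"rot":[0,0,0],"claw":255},
    {"travel":[9,-46,0],"rot":[0,0,0],"claw":255},
    {"travel":[9,-46,0],"rot":[0,0,0],"claw":255}
  ]
}}

```text
time: 6.2
tool_pos: [0.5575, 0.0809, 0.1405]
tcp_rot: [-3.141, -0.053, -0.0]
wrist_force: [1.2, -0.3, 0.1]
width: -0.0
grip_force: 0.0
```

Emit:
{"api": "jog_arm", "payload": {
  "commands": [
    {"travel":[7,-42,0],"rot":[0,0,0],"claw":255},
    {"travel":[0,0,0],"rot":[0,0,0],"claw":255},
    {"travel":[0,0,0],"rot":[0,0,0],"claw":255},
    {"travel":[0,0,0],"rot":[0,0,0],"claw":255},
    {"travel":[0,0,0],"rot":[0,0,0],"claw":255}
  ]
}}

```text
time: 6.7
tool_pos: [0.5621, 0.1206, 0.1404]
tcp_rot: [3.141, 0.049, -0.001]
wrist_force: [-0.3, -0.3, 0.9]
width: -0.002
grip_force: 0.0
```

Run:
```python
from h import *
where([-100,0],48,90)
c=snap('top','top3'); a=c['color'][175:280,210:350]; cv2.imwrite('pics/t3c.png',cv2.resize(a,(800,600),interpolation=cv2.INTER_CUBIC))
```

```text
t 6.7 fix mm [-98.5   1.2] z 140.4 toolx ang 89.4 tz [-0.001 -0.    -1.   ] F [-0.3 -0.3  0.9] q6 1.71 w -0.0018395687548499553
tool move mm [-1.2 -1.5 92.4] ('rz', np.float64(-0.6))
```

View pics/t3c.png

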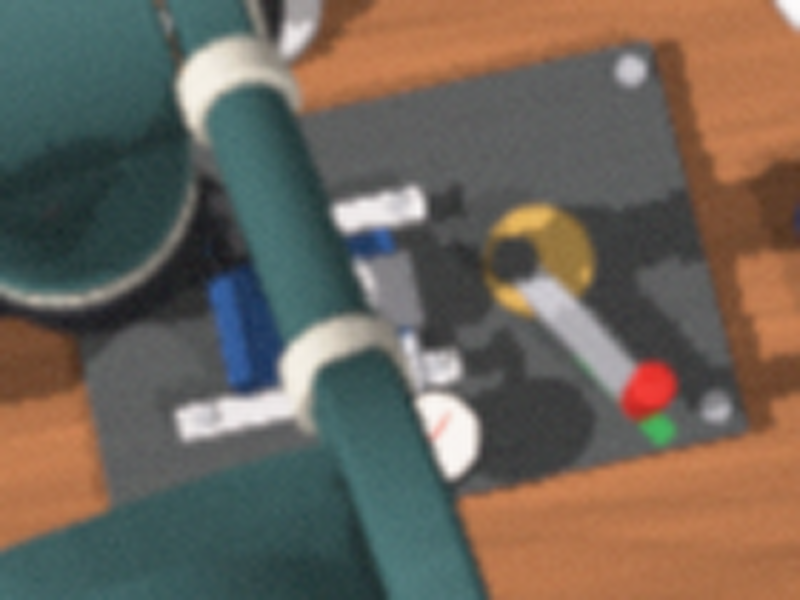

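The lever now lies nearly over the green line, with the knob top at about (655,385). I'll compute the angle.

Run:
```python
from h import *
c=load('top3'); o,th,R,_=fit(load('top1'))
f=R.T@(pix(c,210+655/5.714-.4,175+385/5.714-.4,.08)[:2]-o)-[.05,0]; print(f,np.linalg.norm(f),np.degrees(np.arctan2(f[1],f[0])))
```

```text
[ 0.03679518 -0.06486994] 0.07457877907368504 -60.43746171242293
```

Emit:
{"api": "jog_arm", "payload": {
  "commands": [
    {"travel":[-1,-1,40],"rot":[0,0,0],"claw":255},
    {"travel":[0,0,40],"rot":[0,0,0],"claw":255},
    {"travel":[0,0,11],"rot":[0,0,0],"claw":255},
    {"travel":[0,0,0],"rot":[0,0,0],"claw":255},
    {"travel":[0,0,0],"rot":[0,0,0],"claw":255}
  ]
}}

```text
time: 7.25
tool_pos: [0.5621, 0.1227, 0.0509]
tcp_rot: [-3.141, -0.049, -0.003]
wrist_force: [0.6, -0.1, 0.2]
width: 0.003
grip_force: 0.0
```

Cam is at −60.4° (target −60°). Now the push, along tool +y.

Emit:
{"api": "jog_arm", "payload": {
  "commands": [
    {"travel":[0,7,0],"rot":[0,0,0],"claw":255},
    {"travel":[0,7,0],"rot":[0,0,0],"claw":255},
    {"travel":[0,6,0],"rot":[0,0,0],"claw":255},
    {"travel":[0,6,0],"rot":[0,0,0],"claw":255},
    {"travel":[0,6,0],"rot":[0,0,0],"claw":255}
  ]
}}

```text
time: 7.75
tool_pos: [0.5632, 0.0909, 0.0507]
tcp_rot: [-3.14, -0.05, -0.004]
wrist_force: [1.4, 2.2, 2.3]
width: -0.003
grip_force: 1.5
```

Emit:
{"api": "jog_arm", "payload": {
  "commands": [
    {"travel":[0,4,0],"rot":[0,0,0],"claw":255},
    {"travel":[0,4,0],"rot":[0,0,0],"claw":255},
    {"travel":[0,3,0],"rot":[0,0,0],"claw":255},
    {"travel":[0,0,0],"rot":[0,0,0],"claw":255},
    {"travel":[0,0,0],"rot":[0,0,0],"claw":255}
  ]
}}

```text
time: 8.25
tool_pos: [0.5621, 0.0799, 0.0494]
tcp_rot: [3.141, 0.051, -0.001]
wrist_force: [1.1, 1.8, 0.2]
width: 0.002
grip_force: 0.8
```

Run:
```python
from h import *
where([-52,0],50,90)
```

```text
t 8.25 fix mm [-57.8  -0.5] z 49.4 toolx ang 89.5 tz [-0.001 -0.    -1.   ] F [1.1 1.8 0.2] q6 1.64 w 0.001969809305866456
tool move mm [ 0.5  5.8 -0.6] ('rz', np.float64(-0.5))
```

Emit:
{"api": "jog_arm", "payload": {
  "commands": [
    {"travel":[0,2,0],"rot":[0,0,0],"claw":255},
    {"travel":[0,2,0],"rot":[0,0,0],"claw":255},
    {"travel":[0,1,0],"rot":[0,0,0],"claw":255},
    {"travel":[0,0,0],"rot":[0,0,0],"claw":255},
    {"travel":[0,0,0],"rot":[0,0,0],"claw":255}
  ]
}}

```text
time: 8.75
tool_pos: [0.5622, 0.0796, 0.0495]
tcp_rot: [-3.134, -0.048, 0.0]
wrist_force: [0.7, 19.0, 0.0]
width: -0.001
grip_force: 9.3
```

Emit:
{"api": "jog_arm", "payload": {
  "commands": [
    {"travel":[0,1,0],"rot":[0,0,0],"claw":255},
    {"travel":[0,1,0],"rot":[0,0,0],"claw":255},
    {"travel":[0,0,0],"rot":[0,0,0],"claw":255},
    {"travel":[0,0,0],"rot":[0,0,0],"claw":255},
    {"travel":[0,0,0],"rot":[0,0,0],"claw":255}
  ]
}}

```text
time: 9.25
tool_pos: [0.5622, 0.0794, 0.0496]
tcp_rot: [-3.132, -0.047, 0.0]
wrist_force: [0.6, 25.1, 0.2]
width: -0.003
grip_force: 12.7
```

Emit:
{"api": "jog_arm", "payload": {
  "commands": [
    {"travel":[0,-15,0],"rot":[0,0,0],"claw":255},
    {"travel":[0,-25,0],"rot":[0,0,0],"claw":255},
    {"travel":[0,0,0],"rot":[0,0,0],"claw":255},
    {"travel":[0,0,-50],"rot":[0,0,0],"claw":255},
    {"travel":[0,0,-50],"rot":[0,0,0],"claw":255}
  ]
}}

```text
time: 9.75
tool_pos: [0.5584, 0.1118, 0.1475]
tcp_rot: [3.139, 0.052, -0.012]
wrist_force: [1.8, 0.0, 0.5]
width: -0.003
grip_force: 0.0
```

Emit:
{"api": "jog_arm", "payload": {
  "commands": [
    {"travel":[-40,0,-40],"rot":[0,0,0],"claw":255},
    {"travel":[-40,0,-40],"rot":[0,0,0],"claw":255},
    {"travel":[-40,0,0],"rot":[0,0,0],"claw":255},
    {"travel":[-30,0,0],"rot":[0,0,0],"claw":255},
    {"travel":[0,0,0],"rot":[0,0,0],"claw":255}
  ]
}}

```text
time: 10.25
tool_pos: [0.4168, 0.1072, 0.2196]
tcp_rot: [3.14, 0.051, -0.004]
wrist_force: [-0.3, 0.5, 0.6]
width: -0.001
grip_force: 0.0
```

Run:
```python
from h import *
where()
c=snap('top','top4'); a=c['color'][175:280,210:350]; cv2.imwrite('pics/t4c.png',cv2.resize(a,(800,600),interpolation=cv2.INTER_CUBIC))
```

```text
t 10.25 fix mm [ -91.2 -144.5] z 219.6 toolx ang 89.5 tz [-0.002 -0.002 -1.   ] F [-0.3  0.5  0.6] q6 1.73 w -0.000624756449615521
```

View pics/t4c.png

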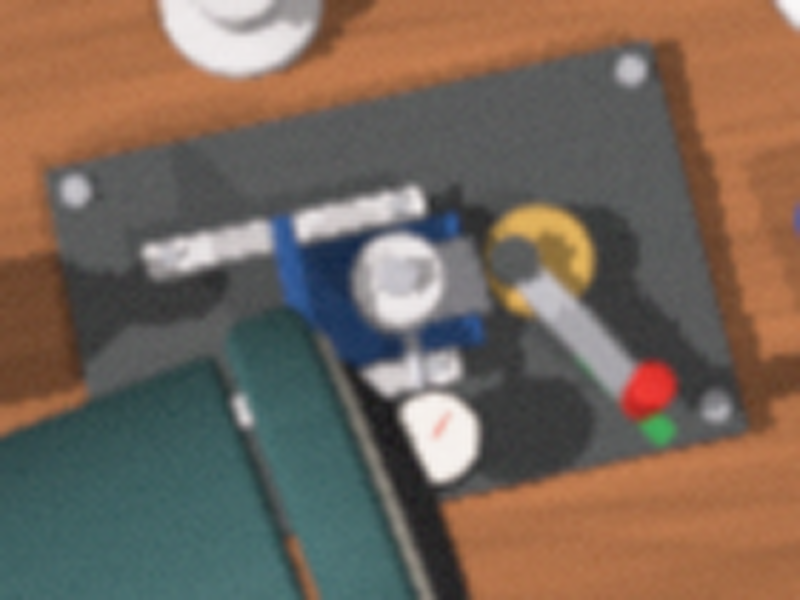

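The plate's top rear corner moved from (205,235) to about (275,220), the nose now sits at the cam, the collar is seated, and the lever is still over the line. I'll compute the travel.

Run:
```python
from h import *
c=load('top4'); o,th,R,_=fit(load('top1'))
P=lambda u,v,z:((R.T@(pix(c,210+u/5.714-.4,175+v/5.714-.4,z)[:2]-o))*1e3).round(1)
print(P(205,235,.078),P(274,220,.078),'nose',P(420,320,.036),P(492,305,.036))
# subpixel shift of collar patch, template match
a,b=[cv2.resize(load(f)['color'][175:280,210:350],None,fx=8,fy=8,interpolation=cv2.INTER_CUBIC) for f in('top1','top4')]
s=1.4; x0,x1,y0,y1=[int(k*s) for k in(280,380,245,350)]
m=cv2.matchTemplate(b,a[y0:y1,x0:x1],cv2.TM_CCOEFF_NORMED); _,v,_,l=cv2.minMaxLoc(m)
print(v,(l[0]-x0)/s,(l[1]-y0)/s, P(330+(l[0]-x0)/s,295+(l[1]-y0)/s,.056)-P(330,295,.056))
```

```text
[-68.5  29.4] [-41.3  29.5] nose [  7.3 -14.2] [ 36.8 -14.5]
0.9792715907096863 68.57142857142857 -15.714285714285715 [27.6  0.3]
```

Run:
```python
from h import *
c=snap('scene','scene4'); o,th,R,_=fit(load('top1'))
im=c['color']; x0,y0,s=240,170,6
b=cv2.resize(im[y0:y0+100,x0:x0+130],None,fx=s,fy=s,interpolation=cv2.INTER_CUBIC)
def q(f): 
    p=proj(c,list(o+R@np.array(f[:2])/1)+[f[2]]); return tuple(int(v) for v in (p-[x0,y0]+.5)*s)
for xf,col in((-.038,(0,255,0)),(-.042,(0,0,255))):
    for d in(0,):
        pts=[q((xf+d,.03,.028)),q((xf+d,.03,.078)),q((xf+d,-.03,.078))]
        cv2.polylines(b,[np.array(pts)],False,col,1)
# fixed reference: rail-free features
for f in((-.13,.085,.012),(.05,0,.04),(.002,-.064,.054)): cv2.drawMarker(b,q(f),(255,255,0),0,14,1)
cv2.imwrite('pics/s4c.png',b)
```

```text
(no output)
```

View pics/s4c.png

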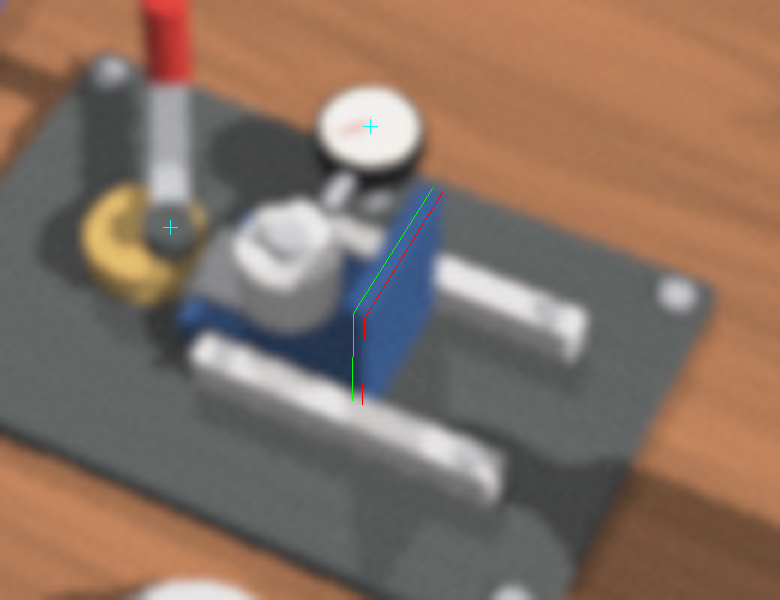

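The scene view is ambiguous: the overlay shows the −38 mm home line in green, but the plate's edges are unclear. I'll take a plain enlargement of just the plate.

Run:
```python
from h import *
im=load('scene4')['color'][195:240,285:345]; a=load('top4')['color'][205:250,245:305]
f=lambda i:cv2.convertScaleAbs(cv2.resize(i,None,fx=6.5,fy=13*.7,interpolation=cv2.INTER_NEAREST),alpha=1.5)
big=cv2.resize(im,(780,585),interpolation=cv2.INTER_LANCZOS4); cv2.imwrite('pics/s5.png',cv2.convertScaleAbs(big,alpha=1.5))
c=load('scene4'); o,th,R,_=fit(load('top1'))
for n,z,ys in(('rear',-.038,.03),('rear',-.038,-.03),('front',-.028,.03)):
    for h in(.078,.028): print(n,ys,h,((proj(c,list(o+R@np.array([z,ys]))+[h])-[285,195]+.5)*13).round())
# rail end, known? print collar top centre at home
print('collar',((proj(c,list(o+R@np.array([.007,0]))+[.056])-[285,195]+.5)*13).round(), 'per 4mm',((proj(c,list(o+R@np.array([.003,0]))+[.056])-[285,195]+.5)*13).round())
```

```text
rear 0.03 0.078 [181. 355.]
rear 0.03 0.028 [179. 543.]
rear -0.03 0.078 [351.  83.]
rear -0.03 0.028 [342. 276.]
front 0.03 0.078 [122. 331.]
front 0.03 0.028 [122. 519.]
collar [ 13. 200.] per 4mm [ 35. 209.]
```

View pics/s5.png

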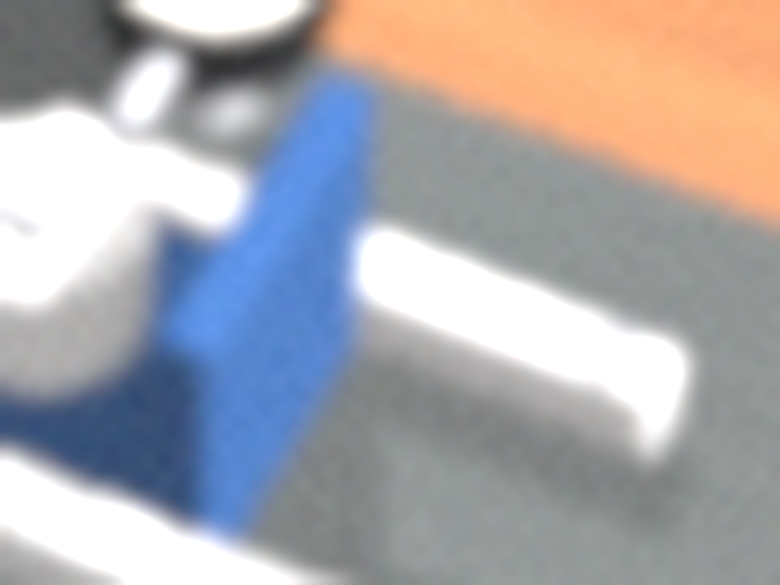

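Both views put the slide a few mm short of home, although it resisted 25 N. I'll push again with the narrow side of the fingers. The lever push showed its half-width is about 10 mm, so the TCP should reach about −48 when the slide is home.

Emit:
{"api": "jog_arm", "payload": {
  "commands": [
    {"travel":[0,0,0],"rot":[0,0,-8.5],"claw":255},
    {"travel":[0,0,0],"rot":[0,0,-8.5],"claw":255},
    {"travel":[0,0,0],"rot":[0,0,-8.5],"claw":255},
    {"travel":[0,0,0],"rot":[0,0,-8.5],"claw":255},
    {"travel":[0,0,0],"rot":[0,0,-8.5],"claw":255}
  ]
}}

```text
time: 10.85
tool_pos: [0.4218, 0.108, 0.2199]
tcp_rot: [2.905, 1.194, -0.002]
wrist_force: [-0.1, -0.1, 0.1]
width: 0.002
grip_force: 0.0
```

Emit:
{"api": "jog_arm", "payload": {
  "commands": [
    {"travel":[0,0,0],"rot":[0,0,-8.5],"claw":255},
    {"travel":[0,0,0],"rot":[0,0,-8.5],"claw":255},
    {"travel":[0,0,0],"rot":[0,0,-8.5],"claw":255},
    {"travel":[0,0,0],"rot":[0,0,-8.5],"claw":255},
    {"travel":[0,0,0],"rot":[0,0,-8.5],"claw":255}
  ]
}}

```text
time: 11.35
tool_pos: [0.4218, 0.108, 0.2198]
tcp_rot: [2.276, 2.166, -0.002]
wrist_force: [-0.3, 0.5, -0.8]
width: -0.004
grip_force: 0.0
```

```bash
python3 -c "from h import *; where([-85,0],55,180)"
```

```text
t 11.35 fix mm [ -91.8 -139.5] z 219.8 toolx ang 174.8 tz [-0.001 -0.001 -1.   ] F [-0.3  0.5 -0.8] q6 0.24 w -0.003909798302029044
tool move mm [  6.1 139.7 164.7] ('rz', np.float64(-5.2))
```

Emit:
{"api": "jog_arm", "payload": {
  "commands": [
    {"travel":[0,0,0],"rot":[0,0,-5],"claw":255},
    {"travel":[0,46,0],"rot":[0,0,0],"claw":255},
    {"travel":[0,46,20],"rot":[0,0,0],"claw":255},
    {"travel":[0,46,40],"rot":[0,0,0],"claw":255},
    {"travel":[0,0,40],"rot":[0,0,0],"claw":255}
  ]
}}

```text
time: 11.85
tool_pos: [0.5579, 0.1124, 0.1277]
tcp_rot: [2.183, 2.252, 0.008]
wrist_force: [0.0, 0.5, -0.7]
width: -0.002
grip_force: 0.0
```

Emit:
{"api": "jog_arm", "payload": {
  "commands": [
    {"travel":[0,0,40],"rot":[0,0,0],"claw":255},
    {"travel":[0,0,32],"rot":[0,0,0],"claw":255},
    {"travel":[0,0,0],"rot":[0,0,0],"claw":255},
    {"travel":[-10,0,0],"rot":[0,0,0],"claw":255},
    {"travel":[0,0,0],"rot":[0,0,0],"claw":255}
  ]
}}

```text
time: 12.35
tool_pos: [0.5527, 0.1017, 0.0574]
tcp_rot: [2.184, 2.254, 0.003]
wrist_force: [0.2, -0.2, 1.1]
width: 0.001
grip_force: 0.0
```

```bash
python3 -c "from h import *; where([-48,0],48,180)"
```

```text
t 12.35 fix mm [-80.   -8.9] z 57.4 toolx ang 179.4 tz [ 0.003 -0.    -1.   ] F [ 0.2 -0.2  1.1] q6 0.11 w 0.0007676573467591998
tool move mm [-31.9   9.2   9.5] ('rz', np.float64(-0.6))
```

Emit:
{"api": "jog_arm", "payload": {
  "commands": [
    {"travel":[-5,9,8],"rot":[0,0,0],"claw":255},
    {"travel":[-7,0,0],"rot":[0,0,0],"claw":255},
    {"travel":[-6,0,0],"rot":[0,0,0],"claw":255},
    {"travel":[-4,0,0],"rot":[0,0,0],"claw":255},
    {"travel":[0,0,0],"rot":[0,0,0],"claw":255}
  ]
}}

```text
time: 12.85
tool_pos: [0.5602, 0.0803, 0.0478]
tcp_rot: [2.186, 2.256, 0.0]
wrist_force: [0.0, -0.8, -0.4]
width: -0.002
grip_force: 0.0
```

Emit:
{"api": "jog_arm", "payload": {
  "commands": [
    {"travel":[-3,0,0],"rot":[0,0,0],"claw":255},
    {"travel":[-3,0,0],"rot":[0,0,0],"claw":255},
    {"travel":[0,0,0],"rot":[0,0,0],"claw":255},
    {"travel":[0,0,0],"rot":[0,0,0],"claw":255},
    {"travel":[0,0,0],"rot":[0,0,0],"claw":255}
  ]
}}

```text
time: 13.35
tool_pos: [0.5603, 0.0769, 0.0477]
tcp_rot: [-2.184, -2.255, -0.003]
wrist_force: [-0.9, 7.5, 1.0]
width: 0.006
grip_force: 3.4
```

```bash
python3 -c "from h import *; where([-48,0],48,180)"
```

```text
t 13.35 fix mm [-54.9  -2.4] z 47.7 toolx ang 179.4 tz [ 0.     0.003 -1.   ] F [-0.9  7.5  1. ] q6 0.06 w 0.00578430598815002
tool move mm [-6.9  2.5 -0.3] ('rz', np.float64(-0.6))
```

Emit:
{"api": "jog_arm", "payload": {
  "commands": [
    {"travel":[-3,0,0],"rot":[0,0,0],"claw":255},
    {"travel":[-3,0,0],"rot":[0,0,0],"claw":255},
    {"travel":[-3,0,0],"rot":[0,0,0],"claw":255},
    {"travel":[0,0,0],"rot":[0,0,0],"claw":255},
    {"travel":[0,0,0],"rot":[0,0,0],"claw":255}
  ]
}}

```text
time: 13.85
tool_pos: [0.5603, 0.0766, 0.048]
tcp_rot: [-2.182, -2.245, -0.019]
wrist_force: [-2.5, 38.9, 0.4]
width: -0.0
grip_force: 19.6
```

Run:
```python
from h import *
where([-48,0],48,180); s=monitor.read_state(); print(s['joint_torque'],s['torque'])
```

```text
t 13.85 fix mm [-54.7  -2.4] z 48.0 toolx ang 179.2 tz [ 0.     0.016 -1.   ] F [-2.5 38.9  0.4] q6 0.04 w -0.00024454468608752053
tool move mm [-6.7  2.5 -0.1] ('rz', np.float64(-0.8))
[-2.22012091e+01 -4.32439792e+01 -2.90976280e+01 -9.81878579e+00
  2.83777658e-01  3.57682805e-02] [5.91086529 0.25756403 0.03614581]
```

Run:
```python
from h import *
o,th,R,_=fit(load('top1'))
def prof(f,y,z,xs,ch):
    c=load(f); P=np.float32([proj(c,list(o+R@[x/1e3,y/1e3])+[z]) for x in xs])
    v=cv2.remap(c['color'],P[:,:1].copy(),P[:,1:].copy(),cv2.INTER_LINEAR)[:,0]; return v.astype(int)
for f,a in(('top1',-80),('top4',-52)):
    for y in(16,24):
        xs=np.arange(a,a+34,2); print(f,'plate y',y); print(*[f'{x}:{"/".join(map(str,v))}' for x,v in zip(xs,prof(f,y,.078,xs,0))])
for f,a in(('top1',-4),('top4',26)):
    for y in(0,8):
        xs=np.arange(a,a+26,2); print(f,'nose y',y); print(*[f'{x}:{"/".join(map(str,v))}' for x,v in zip(xs,prof(f,y,.028,xs,0))])
```

```text
top1 plate y 16
-80:86/86/87 -78:88/88/90 -76:85/84/86 -74:86/79/78 -72:104/81/70 -70:131/83/58 -68:132/80/47 -66:125/74/42 -64:118/71/42 -62:94/59/36 -60:80/55/42 -58:80/59/50 -56:80/60/52 -54:77/57/48 -52:77/55/45 -50:78/57/48 -48:81/61/52
top1 plate y 24
-80:153/152/155 -78:156/155/159 -76:175/175/180 -74:186/182/187 -72:177/161/158 -70:155/123/106 -68:135/88/60 -66:125/77/46 -64:117/74/48 -62:124/105/98 -60:164/158/160 -58:186/186/191 -56:192/192/198 -54:191/192/197 -52:189/190/196 -50:189/190/196 -48:189/189/196
top4 plate y 16
-52:91/92/92 -50:98/97/99 -48:102/103/103 -46:109/101/99 -44:127/97/83 -42:143/94/65 -40:150/92/55 -38:146/88/51 -36:134/81/49 -34:112/74/50 -32:94/65/51 -30:86/63/51 -28:83/61/50 -26:82/61/50 -24:81/60/49 -22:81/60/49 -20:82/60/49
top4 plate y 24
-52:199/199/205 -50:199/199/205 -48:201/201/205 -46:194/192/192 -44:176/155/147 -42:159/115/92 -40:152/97/63 -38:146/90/56 -36:147/107/86 -34:172/155/153 -32:213/210/215 -30:219/219/224 -28:212/211/216 -26:207/206/213 -24:205/204/210 -22:203/202/209 -20:201/200/208
top1 nose y 0
-4:127/122/122 -2:124/120/122 0:125/121/122 2:124/121/122 4:124/121/121 6:120/116/118 8:107/104/106 10:78/76/78 12:64/64/62 14:59/60/56 16:59/59/57 18:60/59/58 20:61/61/60
top1 nose y 8
-4:120/118/120 -2:117/112/112 0:114/110/111 2:115/112/113 4:117/114/115 6:116/112/113 8:101/99/99 10:75/74/72 12:62/62/60 14:60/59/56 16:60/58/56 18:59/57/55 20:58/57/55
top4 nose y 0
26:129/124/127 28:128/123/125 30:126/122/123 32:125/121/125 34:119/116/116 36:98/101/105 38:73/87/98 40:67/82/92 42:77/84/85 44:86/87/86 46:88/90/87 48:88/89/87 50:89/90/88
top4 nose y 8
26:127/124/124 28:126/123/123 30:124/121/122 32:119/116/117 34:108/105/107 36:86/86/88 38:60/71/76 40:63/81/92 42:75/88/95 44:84/90/92 46:88/91/90 48:91/92/90 50:94/93/92
```

The nose edge sits at x≈36.5 mm, with the cam edge following at 38.5. That is the 1.5 mm gap expected at home (nose at 37). Pushing with 39 N moved it only 0.3 mm, so the slide is against its hard stop. I'll back off.

Emit:
{"api": "jog_arm", "payload": {
  "commands": [
    {"travel":[15,0,0],"rot":[0,0,0],"claw":255},
    {"travel":[20,0,0],"rot":[0,0,0],"claw":255},
    {"travel":[0,0,0],"rot":[0,0,0],"claw":255},
    {"travel":[0,0,-50],"rot":[0,0,0],"claw":255},
    {"travel":[0,0,-50],"rot":[0,0,0],"claw":255}
  ]
}}

```text
time: 14.35
tool_pos: [0.5573, 0.1002, 0.1462]
tcp_rot: [-2.182, -2.255, 0.008]
wrist_force: [0.7, 0.6, 0.6]
width: 0.002
grip_force: 0.0
```

Emit:
{"api": "jog_arm", "payload": {
  "commands": [
    {"travel":[0,-40,-40],"rot":[0,0,0],"claw":255},
    {"travel":[0,-40,-40],"rot":[0,0,0],"claw":255},
    {"travel":[0,-40,0],"rot":[0,0,0],"claw":255},
    {"travel":[0,-30,0],"rot":[0,0,0],"claw":255},
    {"travel":[0,0,0],"rot":[0,0,0],"claw":255}
  ]
}}

```text
time: 14.85
tool_pos: [0.4156, 0.0955, 0.2181]
tcp_rot: [-2.185, -2.257, 0.002]
wrist_force: [0.5, -0.1, -0.8]
width: 0.002
grip_force: 0.0
```

Run:
```python
from h import *
where()
c=snap('top','top5'); a=cv2.resize(c['color'][140:290,140:420],(800,429),interpolation=cv2.INTER_CUBIC); cv2.imwrite('pics/t5.png',a)
```

```text
t 14.85 fix mm [ -79.6 -146.2] z 218.1 toolx ang 179.5 tz [-0.001 -0.001 -1.   ] F [ 0.5 -0.1 -0.8] q6 0.14 w 0.0022279287723912097
```

View pics/t5.png

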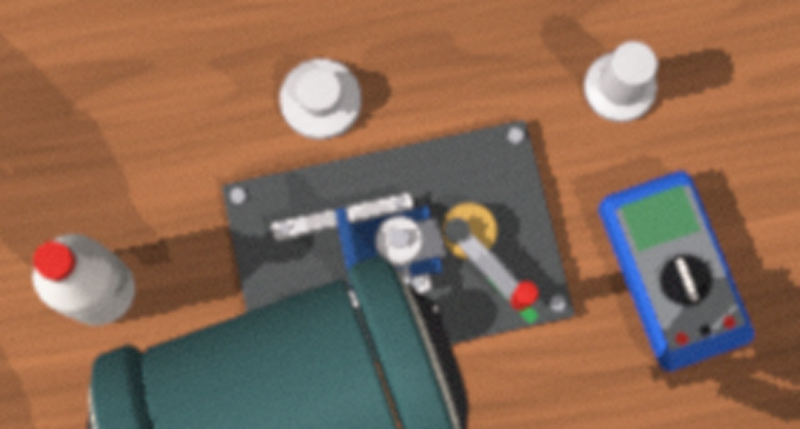

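The nose at (440,240) sits against the cam, the knob at (525,294) is over the green line, and the collar is seated. Flange, sleeve, meter and bottle are where they were, and the hand is clear.

```bash
python3 -c "from h import *; print(workorder.finish_job())"
```

```text
the job is handed in; nothing more can be done
None
```

I handed the job in with the cam lever over the green line (about −60.4°) and the slide pushed up against a hard stop. The nose and cam gap match fully home, but the push plate's rear face measured about 5 mm short of its stated home position. The collar is seated, the other things on the bench are where they were and the hand is clear; the hand-in returned no verdict.

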